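# Set the pump lever to idle, then draw out and hold the gauge arm

### The arm

A 7-joint arm with a two-finger parallel gripper is mounted at the origin on the work surface. World frame = base frame: x ahead of the robot, y to its left, z up, the work surface at z = 0. Lengths are in m, angles in rad, forces in N, time in s.
With the tool pointing down it reaches from about 0.425 to 1.025 m from the base axis. Payload 9.4 kg.
Tool frame: the origin (TCP) lies midway between the tips of the shut fingers; the grasp point (between the pads) lies 19 mm behind it; z points along the fingers, y is the direction in which the jaws open and shut (so a half turn about z gives the same grasp; the last joint's range is limited). The gripper opens to 93 mm and grips with 3 to 60 N. Pads are 15 mm wide; open, the fingers measure 128 mm over their backs; the gripper's body (75 mm by 188 mm) begins 65 mm behind the grasp point.
Start: joints at [-1.192, 0.599, -0.003, 1.599, 0.002, 0.943, -0.08], TCP at [0.319, 0.651, 0.219] pointing down, gripper open.
Joint ranges: [-2.57, 2.57], [-0.35, 1.97], [-1.29, 1.29], [0.11, 2.56], [-1.05, 4.19], [0.11, 1.86], [-2.63, 2.63]. Speed limits (rad/s): [2.22, 2.22, 3.01, 3.01, 3.14, 3.14, 3.14].

### API

Orientations are given as a unit quaternion [w, x, y, z].
In Python, from station import env gives the robot as it stands.
- The arm moves only by the shell command python3 -m pendant 'ROWS'. ROWS is JSON, a list of rows, each a list of 3 entries, a list of its own where there are three numbers: the gripper's target within -1 to 1 (shut at 1, half-way at 0, fully open at -1), then the shift along the tool's x, y, z in m, then the turn about the tool's z in degrees. A call has 1 to 5 rows; each row is the pose to reach, as a shift and turn from the pose commanded when the call began, along the tool's axes at that moment; what a row does not reach only later rows make up. A row lasts 1/12 s, in which the tool goes at most 41.7 mm and 7.16 degrees, less where a joint would pass 70% of its speed; a pose out of reach is approached as far as the arm can. A call with a gripper value outside its range is refused whole. The fingers move at their own pace and stop on an object; the grip force is fixed at half the most. Time passes only in rows, so rows that repeat a pose let the fingers close. It gives the time, the measured TCP pose, the force and the opening at its end, in the units of the state.
- env.get_state(): the state, without advancing time (a new reading comes with each control period).
- env.camera(name): name is "scene" or "top" or "wrist"; returns a dict with "image" (420x560x3 uint8, red, green, blue), "intrinsics" (3x3 intrinsics, pixels), "D" ([k1, k2, p1, p2, k3] as OpenCV has them; the pictures are not rectified), "xyz" and "orientation" of the camera in the world; the wrist camera has in their place "tool_from_camera" (4x4, takes a point from camera to tool coordinates, whose origin is the TCP and whose axes are the flange's). Camera axes: x right, y down, z forward; pixel columns grow to the right and rows downward; lengths in m; the calibration is good to about 2 mm. A picture is of the moment at which its call begins: read the wrist's pose just before it. There is no depth.
- env.sign_off(): hands the job in, once; it reports no verdict.
The state is a dict: "time": time; "joints": joint angles; "qvel": joint speeds; "joint_torque": joint torques, N m; "position": TCP position; "eef_rot": TCP orientation; "ft_force": force on the tool from outside, world axes, zero at the start; "moment": the same for the moment, N m; "opening": finger opening in m.
Only numpy, scipy, OpenCV 4.12 (cv2) and the standard library are available. Lean on these libraries where they do the work, as an engineer would, in place of code of your own. Each camera call takes 0.05 s, during which the arm holds its last target. There are 200 camera calls.

### The job

On the pump setting rig, first stand the throttle lever upright at its idle mark (the long mark at the top of its dial) and let go of it. Then take the grip head of the telescoping gauge arm, squeeze in its lock button to release the arm, and draw the arm out until its pointer stands level with the white line of the clip on the scale. Finish while still holding the head there with the button squeezed, since the arm springs back when let go; the other things on the bench stay where they are.

Things in the scene. Friction and masses are not known exactly. Their poses are not given: they have to be found in the camera images.
- rig: Fixed setting rig: steel base plate 180 x 360 x 12 mm, pump housing (top 105 mm above the bench, fittings to 135 mm) at its +y end, square guide tube 36 x 36 mm along y, axis 85 mm above the bench at x = 0, from its open mouth at y = -80 mm to y = +80 mm. Origin at bench height, z up. The gauge arm draws out along the rig's -y; lever, scale and lock button are on its +x side.
- throttle_lever (a joint): Hinge angle of the throttle lever in rad: 0 = upright at the idle mark, positive leans to the rig's +y; stops at -0.9 and +0.9. A stiff hinge: it stays where it is left, 1.5 N at the knob moves it.
- lever_knob (a point): Centre of the black ball (26 mm diameter) on the end of the throttle lever, 105 mm from the pivot. The lever is a 10 mm steel rod that swings in the rig's y-z plane; upright, the ball's centre is 190 mm above the bench.
- lever_pivot (a point): Pivot of the throttle lever, 85 mm above the bench, in the plane the ball swings in (rig x = 48 mm, y = 135 mm); axis along the rig's x. Beside it, at rig x = 30 to 34 mm, stands the round dial plate (62 mm radius about the pivot) with its marks; the long mark and a small tab on the rim at the top are idle.
- gauge_arm (a joint): How far the telescoping gauge arm is drawn out, m: 0 = home, stop at 0.12, along the rig's -y. A spring pulls it back with about 3 N at home, 5 N drawn out. At home a latch locks it (about 1 mm of play) until the lock button is pressed at least 4 mm.
- grip_head: Grip head on the outer end of the gauge arm: black block 34 (rig x) x 30 (y) x 40 mm (z). Origin at its centre, 85 mm above the bench, at home 35 mm outside the tube's mouth; axes as the rig's. Squeeze its flat -x face and the button on its +x face together, fingers closing along x, from above: 45 mm wide, 37 mm with the button in. It floats up to 6 mm either way in x on a soft spring (250 N/m).
- button_face (a point): Middle of the outer face (20 mm in y by 26 mm in z) of the steel lock button on the head's +x side, 28 mm from the head's centre when not pressed.
- lock_button (a joint): How far the lock button is pressed in, m: 0 = out, 0.008 = fully in; pressed towards the rig's -x. Spring about 2 N at first, 7 N fully in. It springs out when let go.
- pointer (a point): Tip of the arm's small black pointer, which comes up through the slot in the tube's top and travels with the arm, 108 mm above the bench, 17 mm to the +x of the tube's middle. It is always 175 mm to the rig's +y of the head's centre. The white scale beside it has a mark every 10 mm, a long one every 50 mm, the first at home.
- index_clip: Small fixed dark steel clip (12 mm along y, 10 mm in x, 14 mm high) on the +x edge of the scale, a white line across its middle. Origin on its side towards the tube, at the white line and the pointer's height; axes as the rig's. The pointer is level with the line when both have the same y in the rig's frame. It sits 45 to 90 mm to the -y of the pointer's home.
- bearing: Bystander: loose steel ring, 42 mm diameter, 12 mm high, lying on the base plate beside the tube (-x side). Origin under its centre.
- bolt: Bystander: loose dark bolt, about 20 mm wide, standing on the base plate beside the tube (+x side), about 35 to 50 mm high. Origin under its centre.
- piston: Bystander: aluminium piston, 72 mm diameter, 66 mm high, standing on the bench beyond the drawn-out end of the arm. Origin under its centre.
- wrench: Bystander: steel wrench, 180 mm long, lying on the bench beside the pump housing. Origin under its middle.
- conrod: Bystander: dark steel connecting rod, 147 mm long, 22 mm high, lying on the bench beyond the rig. Origin under its middle.
- oil_can: Bystander: red can, 56 mm diameter, 130 mm high, standing on the bench beyond the pump housing. Origin under its centre.
- socket: Bystander: steel wrench socket, 28 mm diameter, 38 mm high, standing on the bench beyond the drawn-out end of the arm. Origin under its centre.

How it is judged:
By the outcome, as a careful person would: the job done as asked, in the order asked, and still so for the second after the job is handed in, while the arm keeps its last pose, push and grip.
It also fails if it takes over 48 s, if anything falls off the work surface, if the arm or the gripper's body presses on something with over 40 N, if the wrist force passes 120 N, or if a joint passes its speed limit or range.

## Working session

There is one attempt and no reset: what is moved stays moved. The work goes in short steps, Python scripts to look and compute and a shell command to move; the robot and the scene stay as the last step left them, time stands still between calls to the robot, and variables do not carry over. Pictures are saved under pics/ and viewed, about 8 in all and at most 12, crops included, and the job is handed in when it is done.

```bash
mkdir -p pics; ls; cat > h.py <<'E'
import numpy as np, cv2, json
from scipy.spatial.transform import Rotation as R
from station import env
def q(w): return R.from_quat([w[1],w[2],w[3],w[0]])
def grab(name,fn):
    s=env.get_state(); c=env.camera(name)
    K=np.array(c["intrinsics"],float);D=np.array(c["D"],float)
    if name=="wrist":
        T=np.array(c["tool_from_camera"]);Rt=q(s["eef_rot"]).as_matrix()
        Rc=Rt@T[:3,:3];p=np.array(s["position"])+Rt@T[:3,3]
    else: Rc=q(c["orientation"]).as_matrix();p=np.array(c["xyz"])
    cv2.imwrite(f"pics/{fn}.png",c["image"][:,:,::-1])
    np.savez(f"pics/{fn}.npz",K=K,D=D,R=Rc,p=p)
    return c["image"]
def ray(fn,uv):
    z=np.load(f"pics/{fn}.npz")
    n=cv2.undistortPoints(np.array([[uv]],float),z["K"],z["D"])[0,0]
    d=z["R"]@np.array([n[0],n[1],1]);return z["p"],d/np.linalg.norm(d)
def plane(fn,uv,h):
    p,d=ray(fn,uv);return p+d*(h-p[2])/d[2]
def proj(fn,P):
    z=np.load(f"pics/{fn}.npz");Rv=z["R"].T
    return cv2.projectPoints(np.array(P,float).reshape(-1,3),cv2.Rodrigues(Rv)[0],-Rv@z["p"],z["K"],z["D"])[0][:,0]
def tri(obs):
    A=np.zeros((3,3));b=np.zeros(3)
    for fn,uv in obs:
        p,d=ray(fn,uv);M=np.eye(3)-np.outer(d,d);A+=M;b+=M@p
    x=np.linalg.solve(A,b)
    return x,[float(np.linalg.norm((np.eye(3)-np.outer(d,d))@(x-p))) for p,d in (ray(*o) for o in obs)]
E
python3 - <<'E'
from h import *
for n in("scene","top"):
    grab(n,n+"1"); z=np.load(f"pics/{n}1.npz");print(n,z["p"],z["R"][:,2],z["K"][0,0])
s=env.get_state();print(s)
a=cv2.imread("pics/scene1.png");b=cv2.imread("pics/top1.png")
E
```

```text
pics
scene [ 1.09963353 -0.22423343  0.73024756] [-0.62016558  0.30435185 -0.72302462] 393.5116429075023
top [0.4292825  0.03025281 1.03912227] [ 0.16443185 -0.02107383 -0.9861633 ] 398.2743629565024
{'time': 0.1, 'joints': array([-1.19171086,  0.60007095, -0.00255466,  1.60000637,  0.00179755,
        0.94287606, -0.07978329]), 'qvel': array([ 6.77778458e-04, -2.46412117e-03, -1.04294830e-03, -1.79658527e-03,
        8.06994116e-04,  3.81685956e-05,  3.56039288e-04]), 'joint_torque': array([ 4.54883353e-03, -7.66555309e+01,  1.50186080e+00, -2.52935833e+01,
       -5.23924478e-02,  1.36101581e-02,  3.99636906e-05]), 'position': array([0.31894614, 0.65062191, 0.21784302]), 'eef_rot': array([-9.49547860e-05,  2.25884758e-01,  9.74153794e-01, -6.72577687e-04]), 'ft_force': array([ 0.46949595, -0.22628096,  0.1501568 ]), 'moment': array([ 0.04884743, -0.01820162,  0.01692925]), 'opening': 0.09275941534120603}
```

View pics/top1.png

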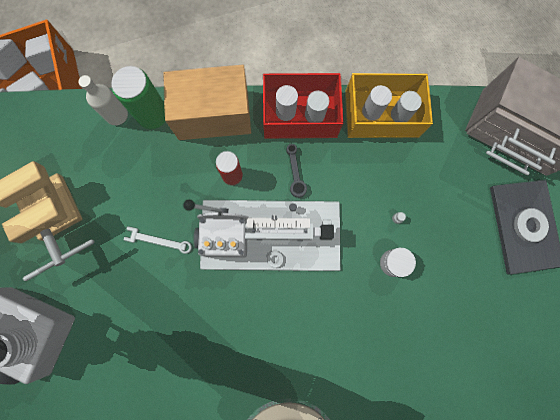

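View pics/scene1.png

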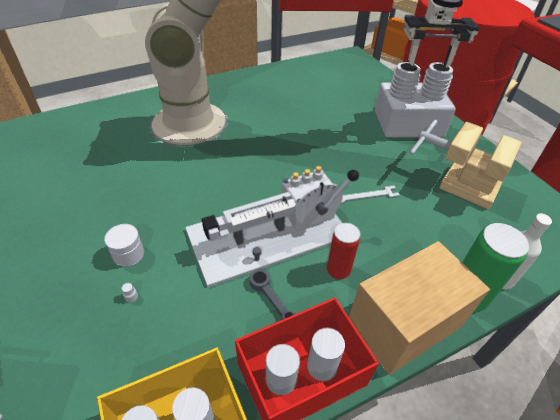

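The top view shows the rig at about (200–340, 201–270), its +y towards image left. The lever ball is at (189,204), leaning to +y, and the grip head is at (327,232). The scene view shows the ball at (353,175) and the head at (211,227).

```bash
python3 - <<'E'
from h import *
a=cv2.imread("pics/top1.png")
hsv=cv2.cvtColor(a,cv2.COLOR_BGR2HSV)
# plate mask
m=((hsv[...,1]<40)&(hsv[...,2]>150)).astype(np.uint8)
m[:190]=0;m[285:]=0;m[:,:195]=0;m[:,350:]=0
m=cv2.morphologyEx(m,cv2.MORPH_OPEN,np.ones((3,3)))
ys,xs=np.nonzero(m);pts=np.array([plane("top1",(x,y),0.012)[:2] for x,y in zip(xs,ys)])
sel=pts[(pts[:,1]<0.03+0.0)] if 0 else pts
r=cv2.minAreaRect(sel.astype(np.float32));print("rect",r)
for n,uv,h in(("corner-y+x",(340,202),.012),("corner-y-x",(340,270),.012),("c+y-x",(201,269),.012),("head top",(327,231),.105)):print(n,plane("top1",uv,h))
print(tri([("top1",(189,204.5)),("scene1",(353,175.5))]))
c1=cv2.resize(a[190:280,180:350],None,fx=4.6,fy=4.6,interpolation=cv2.INTER_CUBIC)[:300]
b=cv2.imread("pics/scene1.png")
c2=cv2.resize(b[160:290,180:370],None,fx=4.1,fy=4.1,interpolation=cv2.INTER_CUBIC)
cv2.imwrite("pics/c1.png",cv2.resize(a[190:280,180:350],None,fx=4.6,fy=4.6,interpolation=cv2.INTER_CUBIC));cv2.imwrite("pics/c2.png",c2)
E
```

```text
rect ((0.5392218232154846, 0.03901009261608124), (0.36557209491729736, 0.18047954142093658), 88.53385162353516)
corner-y+x [ 0.62260854 -0.14894589  0.012     ]
corner-y-x [ 0.44504555 -0.14195422  0.012     ]
c+y-x [0.45297097 0.21391697 0.012     ]
head top [ 0.53566325 -0.09894562  0.105     ]
(array([0.59277022, 0.21623116, 0.16515236]), [0.0008066209968724238, 0.0008066209968724629])
```

View pics/c1.png

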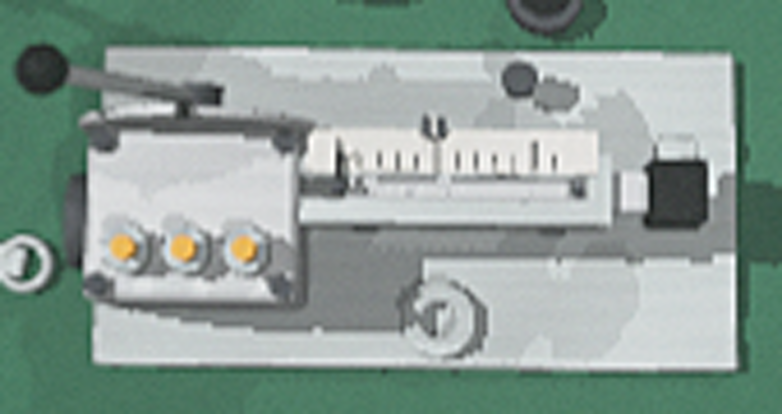

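View pics/c2.png

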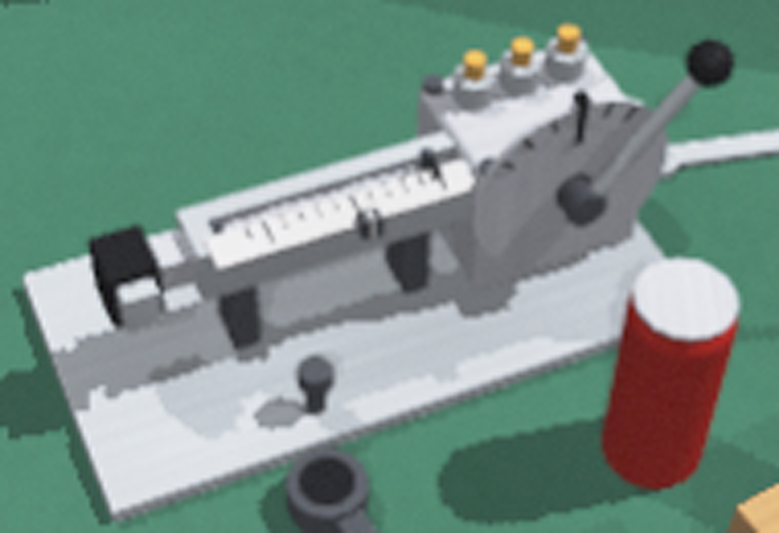

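Estimates agree: pivot and head both give a rig origin near (0.539, 0.015) and yaw of about -1.4°. The lever leans about +0.70 rad, and the clip sits roughly 50 mm along the scale. First I'll move above the ball.

```bash
cat >> h.py <<'E'
def todo(P,az):  # remaining shift in tool axes, turn deg so that tool x has azimuth az(deg)
    s=env.get_state();Rt=q(s["eef_rot"]).as_matrix();a=np.degrees(np.arctan2(Rt[1,0],Rt[0,0]))
    print("pos",np.round(s["position"],4),"az",round(a,2),"shift mm",np.round(1000*Rt.T@(np.array(P)-s["position"]),1),"turn",round(-((az-a+180)%360-180),2),"open",round(s["opening"],4),"F",np.round(s["ft_force"],1),"t",round(s["time"],2))
E
python3 -m pendant '[[-1,[0,0,-0.04],0],[-1,[0,0,-0.08],7],[-1,[-0.04,-0.025,-0.11],14],[-1,[-0.075,-0.046,-0.11],21],[-1,[-0.11,-0.068,-0.11],28]]'
python3 -m pendant '[[-1,[-0.015,-0.038,0],7],[-1,[-0.03,-0.076,0],14],[-1,[-0.045,-0.114,0],21],[-1,[-0.06,-0.152,0],28],[-1,[-0.075,-0.19,0],35]]'
python3 -c "
from h import *
todo([.5925,.2,.33],88.6)"
```

```text
time: 0.52
position: [0.3824, 0.5511, 0.3303]
eef_rot: [-0.0, 0.457, 0.89, 0.002]
ft_force: [1.0, 0.4, -0.3]
opening: 0.0927
time: 0.93
position: [0.2709, 0.3769, 0.3277]
eef_rot: [-0.0, 0.704, 0.71, -0.0]
ft_force: [0.7, 0.1, 0.4]
opening: 0.093
pos [0.2709 0.3769 0.3277] az 90.53 shift mm [-179.9  319.9   -2.4] turn 1.93 open 0.093 F [0.7 0.1 0.4] t 0.93
```

```bash
python3 -m pendant '[[-1,[-0.018,0.032,0],2],[-1,[-0.036,0.064,0],2],[-1,[-0.054,0.096,0],2],[-1,[-0.072,0.128,0],2],[-1,[-0.09,0.16,0],2]]'
python3 -m pendant '[[-1,[-0.018,0.032,0],0],[-1,[-0.036,0.064,0],0],[-1,[-0.054,0.096,0],0],[-1,[-0.072,0.128,0],0],[-1,[-0.09,0.16,0],0]]'
python3 -m pendant '[[-1,[0,0,0],0],[-1,[0,0,0],0]]'
python3 -c "
from h import *
todo([.5925,.2,.33],88.6);grab('wrist','w1');z=np.load('pics/w1.npz');print(z['p'],z['R'][:,2],z['K'][0,0]);print(proj('w1',[.5928,.2162,.165]))
import cv2"
```

```text
time: 1.35
position: [0.4344, 0.2904, 0.3284]
eef_rot: [-0.0, 0.714, 0.7, 0.0]
ft_force: [-0.0, 1.0, 0.0]
opening: 0.0931
time: 1.77
position: [0.5928, 0.1972, 0.3279]
eef_rot: [-0.0, 0.714, 0.7, -0.0]
ft_force: [0.2, 0.7, -0.3]
opening: 0.0929
time: 1.93
position: [0.5927, 0.1964, 0.3275]
eef_rot: [0.0, 0.715, 0.699, -0.001]
ft_force: [-0.1, -0.2, -0.8]
opening: 0.0928
pos [0.5927 0.1964 0.3275] az 88.67 shift mm [ 3.6 -0.3 -2.5] turn 0.07 open 0.0928 F [-0.1 -0.2 -0.8] t 1.93
[0.59518754 0.2767004  0.49403431] [-0.00832394 -0.29015091 -0.9569447 ] 289.82836444761443
[[283.86355822 178.58063701]]
```

View pics/w1.png

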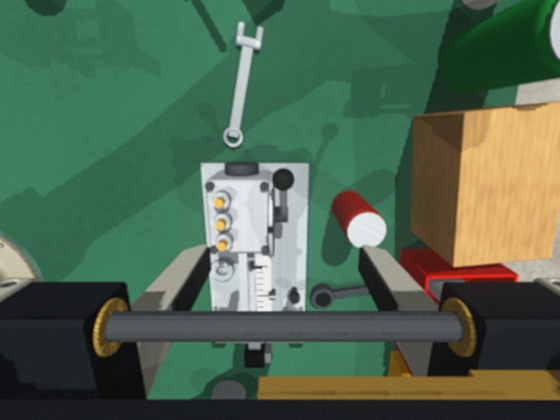

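The wrist view shows the ball at (283,179), where I predicted it. I'll refine it with three views, along with the plate's side edges for yaw.

```bash
cat >> h.py <<'E'
def dark(fn,uv,r,thr=60):
    a=cv2.imread(f"pics/{fn}.png").max(axis=2);u,v=map(int,uv)
    m=np.zeros_like(a);m[v-r:v+r+1,u-r:u+r+1]=(a[v-r:v+r+1,u-r:u+r+1]<thr)
    m=cv2.morphologyEx(m,cv2.MORPH_OPEN,np.ones((3,3)))
    n,l,s,c=cv2.connectedComponentsWithStats(m);i=1+np.argmax(s[1:,4]);return c[i],s[i]
E
python3 - <<'E'
from h import *
o=[]
for f,uv in(("w1",(283,179)),("top1",(189,204)),("scene1",(353,175))):
    c,s=dark(f,uv,12);print(f,c,s);o.append((f,c))
b,r=tri(o);print(b,r)
a=cv2.imread("pics/w1.png");g=a.astype(int)
# plate right edge, left edge in w1
for v in(175,200,225):
    row=g[v].min(axis=1);xs=[x for x in range(195,320) if row[x]>110 ];print(v,min(xs),max(xs),plane("w1",(max(xs)+.5,v),.012)[:2],plane("w1",(min(xs)-.5,v),.012)[:2])
th=np.arccos((b[2]-.085)/.105);print("theta",th)
for P in([b[0],b[1],b[2]-.014],):todo(P,88.6)
E
```

```text
w1 [282.54375 179.175  ] [273 170  20  20 320]
top1 [189.31428571 204.64285714] [185 200   9  10  70]
scene1 [352.3253012  175.22891566] [348 170  10  11  83]
[0.59175362 0.21540903 0.16548865] [0.0005296812502112049, 0.0007202355659650818, 0.0005285978820251383]
175 201 308 [0.63306771 0.19313524] [0.45229656 0.19743528]
200 203 307 [0.63135905 0.14994526] [0.45105359 0.15422451]
225 205 307 [0.63131933 0.10441704] [0.44975294 0.10871535]
theta 0.6973315363709452
pos [0.5915 0.1978 0.3275] az 88.8 shift mm [ 17.7   0.2 176. ] turn 0.2 open 0.093 F [-0.6  0.1  0.6] t 1.98
```

```bash
python3 -m pendant '[[-1,[0.018,0,0.036],0],[-1,[0.018,0,0.072],0],[-1,[0.018,0,0.108],0],[-1,[0.018,0,0.144],0],[-1,[0.018,0,0.172],0]]'
python3 -m pendant '[[-0.3,[0,0,0.006],0],[0,[0,0,0.006],0],[0,[0,0,0.006],0],[0,[0,0,0.006],0]]'
python3 -c "
from h import *
todo([.5918,.2154,.1485],88.6);grab('scene','s2');grab('top','t2')
a=cv2.imread('pics/s2.png')[120:240,290:430]
cv2.imwrite('pics/s2c.png',cv2.resize(a,None,fx=4,fy=4))"
```

```text
time: 2.4
position: [0.5895, 0.2179, 0.1539]
eef_rot: [-0.001, 0.713, 0.701, -0.001]
ft_force: [0.5, 1.2, 1.5]
opening: 0.0933
time: 2.73
position: [0.5928, 0.217, 0.1524]
eef_rot: [0.0, 0.714, 0.7, 0.001]
ft_force: [0.1, 0.0, 0.2]
opening: 0.0705
pos [0.5928 0.217  0.1524] az 88.91 shift mm [-1.7 -1.   3.9] turn 0.31 open 0.0705 F [0.1 0.  0.2] t 2.73
```

View pics/s2c.png

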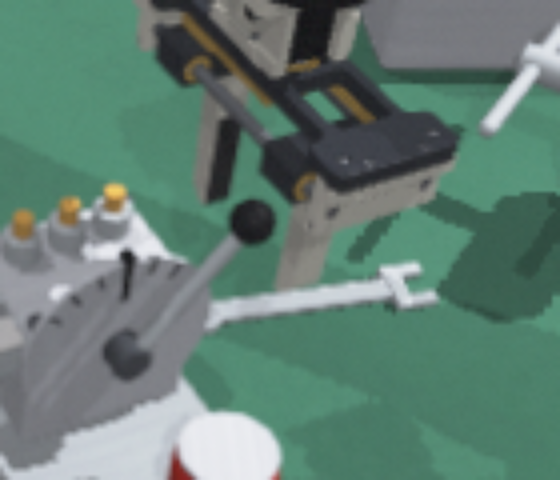

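The ball sits between the fingers. Closing.

```bash
python3 -m pendant '[[0.4,[-0.001,0,0.003],0],[0.7,[-0.001,0,0.003],0],[1,[-0.001,0,0.003],0],[1,[-0.001,0,0.003],0],[1,[-0.001,0,0.003],0]]'
python3 -m pendant '[[1,[0,0,0],0],[1,[0,0,0],0],[1,[0,0,0],0]]'
python3 -c "
from h import *
todo([.5918,.2154,.1485],88.6)"
```

```text
time: 3.25
position: [0.592, 0.2153, 0.1474]
eef_rot: [0.0, 0.714, 0.7, 0.0]
ft_force: [-0.5, -0.3, 0.4]
opening: 0.0299
time: 3.5
position: [0.5918, 0.2153, 0.1473]
eef_rot: [-0.0, 0.714, 0.7, -0.0]
ft_force: [-0.9, 0.3, 1.6]
opening: 0.0245
pos [0.5918 0.2153 0.1473] az 88.89 shift mm [ 0.1 -0.  -1.2] turn 0.29 open 0.0245 F [-0.9  0.3  1.6] t 3.5
```

```bash
python3 -m pendant '[[1,[-0.0072,0,-0.0056],0],[1,[-0.0143,0,-0.0102],0],[1,[-0.0217,0,-0.0141],0],[1,[-0.0304,0,-0.0178],0],[1,[-0.0384,0,-0.0204],0]]'
python3 -m pendant '[[1,[-0.007,0,-0.0017],0],[1,[-0.0144,0,-0.0031],0],[1,[-0.022,0,-0.0039],0],[1,[-0.029,0,-0.0041],0],[1,[-0.029,0,-0.0041],0]]'
python3 -m pendant '[[1,[0,0,0],0],[1,[0,0,0],0]]'
python3 - <<'E'
from h import *
todo([.5918-.0017,.2153-.0674,.172],88.6)
grab('scene','s3');grab('top','t3')
c,s=dark('s3',proj('s3',[.590,.148,.19])[0],12);c2,s2=dark('t3',proj('t3',[.590,.148,.19])[0],12)
print(c,s,c2,s2,tri([('s3',c),('t3',c2)]),plane('s3',c,.19))
a=cv2.imread('pics/s3.png')[120:240,250:410]
cv2.imwrite('pics/s3c.png',cv2.resize(a,None,fx=4,fy=4))
E
```

```text
time: 3.92
position: [0.5908, 0.1759, 0.1682]
eef_rot: [-0.0, 0.714, 0.7, -0.0]
ft_force: [-0.7, 1.9, -4.2]
opening: 0.0245
time: 4.33
position: [0.5901, 0.1459, 0.1722]
eef_rot: [-0.0, 0.714, 0.7, -0.001]
ft_force: [-6.7, -0.9, 4.3]
opening: 0.0247
time: 4.5
position: [0.5901, 0.1471, 0.1721]
eef_rot: [-0.0, 0.714, 0.7, -0.001]
ft_force: [-4.6, 0.2, 6.3]
opening: 0.024
pos [0.5901 0.1471 0.1721] az 88.85 shift mm [ 0.8 -0.   0.1] turn 0.25 open 0.024 F [-4.6  0.2  6.3] t 4.5
[323.63855422 169.55421687] [321 162   6  16  83] [228.  206.5] [227 203   3   8  24] (array([0.58418097, 0.13237581, 0.20357807]), [0.009252454710984986, 0.009252454710984992]) [0.57344978 0.15108339 0.19      ]
```

View pics/s3c.png

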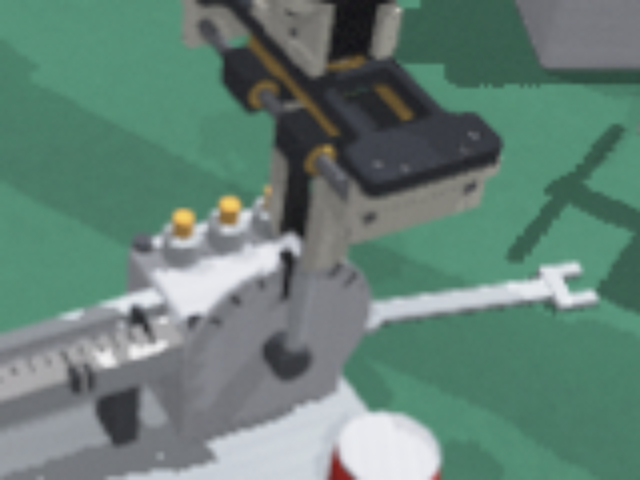

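The rod looks near upright. I'll release, rise clear and head towards the grip head, then check the ball.

```bash
python3 -m pendant '[[0,[0,0,0],0],[-0.3,[0,0,0],0],[-0.3,[0,0,0],0],[-0.3,[0,0,0],0],[-0.3,[0,0,0],0]]'
python3 -m pendant '[[-0.3,[0,0,-0.02],0],[-0.3,[0,0,-0.05],0],[-0.3,[0,0,-0.085],0],[-0.3,[-0.03,0,-0.12],0],[-0.3,[-0.065,-0.01,-0.14],0]]'
python3 -m pendant '[[-0.3,[-0.035,-0.01,0],0],[-0.3,[-0.07,-0.02,0],0],[-0.3,[-0.1,-0.03,0],0],[-0.3,[-0.1,-0.03,0],0],[-0.3,[-0.1,-0.03,0],0]]'
python3 - <<'E'
from h import *
todo([.536,-.10,.32],88.6)
o=[]
for n,f in(('scene','s4'),('top','t4'),('wrist','w4')):
    grab(n,f);p=proj(f,[.590,.148,.19])[0];print(f,p)
    try:
        c,s=dark(f,p,13);print(c,s);o.append((f,c))
    except Exception as e:print(e)
print(tri(o),tri(o[:2]))
a=cv2.imread('pics/s4.png')[140:270,180:370];b=cv2.imread('pics/w4.png')
cv2.imwrite('pics/s4c.png',np.vstack([cv2.resize(a,(560,383),interpolation=cv2.INTER_CUBIC)[:,:],b[80:290]]))
E
```

```text
time: 5.02
position: [0.5911, 0.1478, 0.1718]
eef_rot: [0.0, 0.714, 0.7, 0.0]
ft_force: [0.8, 0.0, 0.4]
opening: 0.0533
time: 5.43
position: [0.5824, 0.0885, 0.3124]
eef_rot: [0.001, 0.712, 0.702, 0.002]
ft_force: [0.7, -1.6, -0.9]
opening: 0.0601
time: 5.85
position: [0.548, -0.0149, 0.3103]
eef_rot: [0.0, 0.715, 0.699, 0.0]
ft_force: [-0.4, 0.6, 0.4]
opening: 0.0603
pos [ 0.548  -0.0149  0.3103] az 88.67 shift mm [-85.3 -10.   -9.7] turn 0.07 open 0.0603 F [-0.4  0.6  0.4] t 5.85
s4 [326.38171078 174.66030396]
[328.14583333 174.04166667] [323 169  11  11  96]
t4 [217.68152554 203.10074704]
[216.23469388 202.96938776] [211 198  11  11  98]
w4 [327.93467762  26.0272769 ]
[327.75042735  24.29230769] [315  13  26  26 585]
(array([0.59021634, 0.15074383, 0.1904019 ]), [0.0012153286372187176, 0.0003377366165923311, 0.0015411557200913362]) (array([0.59040102, 0.15143881, 0.19071834]), [0.0004405424465949761, 0.0004405424465950696])
```

View pics/s4c.png

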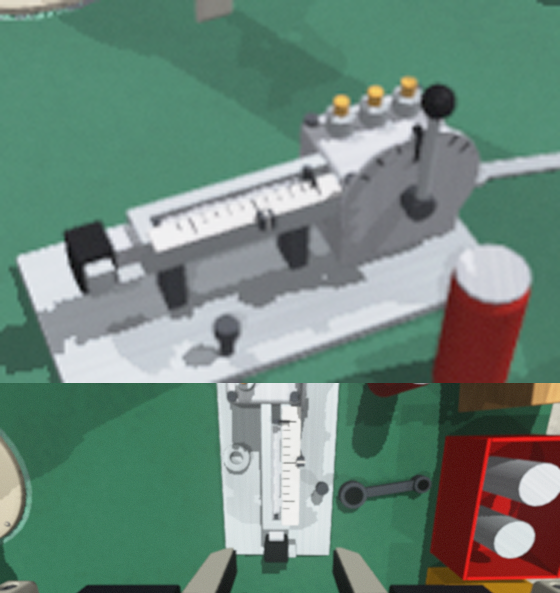

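Ball is at y≈0.151 against an expected pivot y≈0.148, so it's close, with perhaps 0.03 rad of lean left. I'll compare ball, boss and idle mark in the same views with zooms, plus the clip and pointer.

```bash
python3 - <<'E'
from h import *
R3=lambda a,k:cv2.resize(a,None,fx=k,fy=k,interpolation=cv2.INTER_CUBIC)
s=cv2.imread('pics/s4.png');w=cv2.imread('pics/w4.png')
print(s.shape)
C=np.zeros((600,800,3),np.uint8)
A=R3(s[160:225,295:355],6)   #360x390
C[:390,:360]=A
B=R3(w[5:70,290:360],6);C[:390,370:790]=B
D=R3(w[95:285:,245:315][40:140],2)
# scale/clip: w4 rows 100..190 -> rotate
E_=cv2.rotate(R3(w[85:215,262:312],4),cv2.ROTATE_90_COUNTERCLOCKWISE);print(E_.shape)
C[395:595,:520]=E_[:200]
cv2.imwrite('pics/z5.png',C)
E
```

```text
(420, 560, 3)
(200, 520, 3)
```

View pics/z5.png

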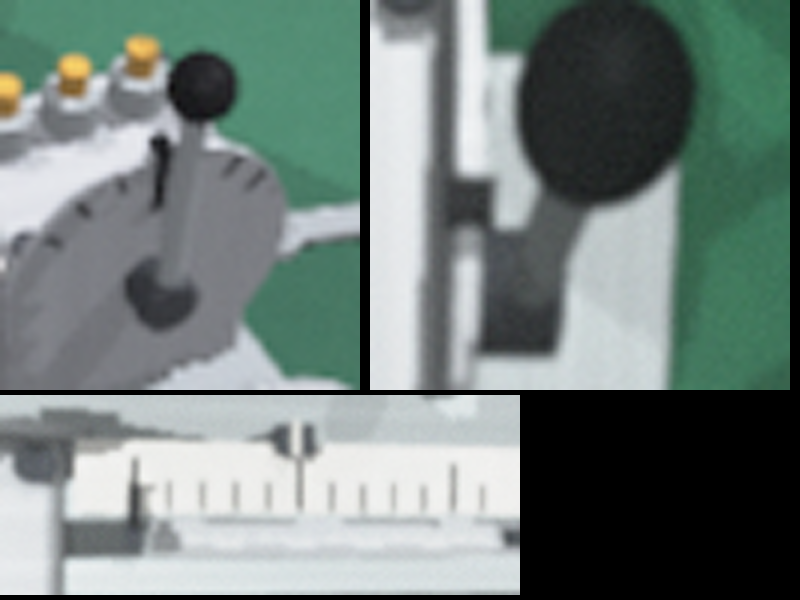

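```bash
python3 - <<'E'
from h import *
yaw=np.radians(-1.4)
tab,r=tri([('w4',(307,38.7)),('s4',(321.7,184))]);print("tab",tab,r)
ey=np.array([-np.sin(yaw),np.cos(yaw),0]);ex=np.array([np.cos(yaw),np.sin(yaw),0])
def px(fn,uv,P):  # onto plane of const rig x through P
    p,d=ray(fn,uv);return p+d*(ex@(np.array(P)-p))/(ex@d)
c,_=dark('s4',(328,174),13)
ball=tri([('s4',c),('t4',(216.2,203)),('w4',(327.75,24.3))])[0]
print("ball",ball,"rig-frame y diff ball-tab",(ball-tab)@ey,(ball-tab)@ex)
B=px('s4',c,[.5905,.15,.19]);print('ball s4',B)
for n,uv,x in(('tab',(321.7,184),.576),('markbot',(321.2,194.5),.576),('boss',(321.7,208.8),.5905)):
    Q=px('s4',uv,[x,.15,.1]);print(n,Q,"ball-this",(B-Q)@ey)
# vertical line projected from ball
for h in(.177,.147,.12,.1,.085):print(h,(proj('s4',B*[1,1,0]+[0,0,h])[0]-[295,160])*6)
# clip, marks in w4: crop(x,y)-> v=85+x/4? rot90ccw: crop x=row, crop y = W-1-col
def w(cx,cy):return (262+(200-(cy-395))/4-.5,85+cx/4-.5)
print("clip line z108",plane('w4',w(297,440),.108),"z115",plane('w4',w(297,440),.115))
for n,p in(("home",(136,470)),("50",(300,480)),("100",(453,480))):print(n,plane('w4',w(*p),.105))
print("pointer",plane('w4',w(140,495),.108))
E
```

```text
tab [0.57514702 0.14918115 0.15051016] [0.0007471019131183327, 0.0007471019131183427]
ball [0.5901856  0.15078381 0.19035528] rig-frame y diff ball-tab 0.0019695990254622016 0.014994931923502264
ball s4 [0.59054544 0.15185925 0.19076163]
tab [0.57598648 0.14944689 0.15132288] ball-this 0.002767344073628948
markbot [0.57604931 0.15201769 0.11850688] ball-this 0.00019578310488874528
boss [0.59046699 0.1486492  0.08733474] ball-this 0.0032110071783518117
0.177 [194.41403614 113.79244158]
0.147 [185.02478953 175.84258099]
0.12 [176.94800717 229.07986423]
0.1 [171.18093756 267.01479726]
0.085 [166.97085914 294.66723454]
clip line z108 [0.5699137 0.0255101 0.108    ] z115 [0.56954959 0.02631312 0.115     ]
home [0.56110433 0.07398193 0.105     ]
50 [0.55736755 0.02447485 0.105     ]
100 [ 0.55667381 -0.02555272  0.105     ]
pointer [0.5534356  0.07292917 0.108     ]
```

Four independent comparisons put the ball about 2–3 mm to +y (≈0.02 rad of lean). That's worth trimming, so I'll re-grip and nudge by -2.5 mm.

```bash
python3 -c "
from h import *
todo([.5903,.1508,.31],88.6)"
python3 -m pendant '[[-0.3,[0.04,0.01,0],0],[-0.3,[0.08,0.02,0],0],[-0.3,[0.12,0.03,0],0],[-0.3,[0.16,0.038,0],0],[-0.3,[0.1665,0.038,0],0]]'
python3 -m pendant '[[-0.3,[0,0,0.03],0],[-0.3,[0,0,0.06],0],[-0.3,[0,0,0.09],0],[-0.3,[0,0,0.115],0],[-0.3,[0,0,0.138],0]]'
python3 -m pendant '[[-0.3,[0,0,0],0],[-0.3,[0,0,0],0],[-0.3,[0,0,0],0]]'
python3 -c "
from h import *
todo([.5903,.1508,.172],88.6)"
```

```text
pos [ 0.5488 -0.0117  0.3096] az 88.97 shift mm [163.3  38.5  -0.3] turn 0.37 open 0.0604 F [-0.4  0.2 -0. ] t 6.0
time: 6.42
position: [0.5902, 0.1631, 0.3085]
eef_rot: [-0.001, 0.71, 0.704, 0.001]
ft_force: [0.4, 0.6, 1.1]
opening: 0.0606
time: 6.83
position: [0.589, 0.1543, 0.1696]
eef_rot: [-0.0, 0.713, 0.701, -0.001]
ft_force: [-0.2, 0.4, -0.0]
opening: 0.0603
time: 7.08
position: [0.5902, 0.1534, 0.1726]
eef_rot: [0.0, 0.714, 0.7, 0.0]
ft_force: [0.5, 0.4, 0.6]
opening: 0.0602
pos [0.5902 0.1534 0.1726] az 88.93 shift mm [-2.6  0.1  0.6] turn 0.33 open 0.0602 F [0.5 0.4 0.6] t 7.08
```

```bash
python3 -m pendant '[[0.4,[-0.0025,0,0],0],[1,[-0.0025,0,0],0],[1,[-0.0025,0,0],0],[1,[-0.0025,0,0],0],[1,[-0.0025,0,0],0]]'
python3 -m pendant '[[1,[0,0,0],0],[1,[0,0,0],0],[1,[-0.001,0,0],0],[1,[-0.002,0,0],0],[1,[-0.0025,0,0],0]]'
python3 -m pendant '[[1,[0,0,0],0],[1,[0,0,0],0],[0,[0,0,0],0],[-0.3,[0,0,0],0],[-0.3,[0,0,0],0]]'
python3 -m pendant '[[-0.3,[0,0,0],0],[-0.3,[0,0,-0.02],0],[-0.3,[0,0,-0.06],0],[-0.3,[0,0,-0.1],0],[-0.3,[-0.03,-0.01,-0.13],0]]'
python3 -m pendant '[[-0.3,[-0.04,-0.01,0],0],[-0.3,[-0.08,-0.02,0],0],[-0.3,[-0.12,-0.03,0],0],[-0.3,[-0.13,-0.03,0],0],[-0.3,[-0.13,-0.03,0],0]]'
python3 - <<'E'
from h import *
todo([.536,-.10,.32],88.6)
o=[]
for n,f in(('scene','s6'),('top','t6'),('wrist','w6')):
    grab(n,f);c,s=dark(f,proj(f,[.590,.148,.19])[0],13);print(f,c);o.append((f,c))
print(tri(o))
s=cv2.imread('pics/s6.png');w=cv2.imread('pics/w6.png')
R3=lambda a,k:cv2.resize(a,None,fx=k,fy=k,interpolation=cv2.INTER_CUBIC)
C=np.zeros((600,800,3),np.uint8)
C[:390,:360]=R3(s[160:225,295:355],6);u,v=map(int,o[2][1]);print(u,v)
v0=max(0,v-20);t=R3(w[v0:v0+65,u-38:u+32],6);C[:390,370:790]=t;print("orig",u-38,v0)
cv2.imwrite('pics/z6.png',C[:400])
E
```

```text
time: 7.5
position: [0.5897, 0.1503, 0.1723]
eef_rot: [0.0, 0.714, 0.7, 0.0]
ft_force: [0.4, 0.0, 0.9]
opening: 0.0315
time: 7.92
position: [0.5899, 0.148, 0.1721]
eef_rot: [0.0, 0.714, 0.7, 0.001]
ft_force: [1.8, 2.0, 4.5]
opening: 0.0241
time: 8.33
position: [0.5887, 0.1473, 0.1712]
eef_rot: [-0.0, 0.714, 0.7, -0.001]
ft_force: [0.2, -0.5, -0.1]
opening: 0.04
time: 8.75
position: [0.5808, 0.1243, 0.3026]
eef_rot: [-0.0, 0.712, 0.702, 0.001]
ft_force: [1.6, 0.2, 0.5]
opening: 0.0603
time: 9.17
position: [0.5458, -0.0141, 0.3009]
eef_rot: [0.0, 0.716, 0.698, -0.0]
ft_force: [-0.4, 0.1, -0.1]
opening: 0.0603
pos [ 0.5458 -0.0141  0.3009] az 88.54 shift mm [-86.1  -7.6 -19.1] turn -0.06 open 0.0603 F [-0.4  0.1 -0.1] t 9.17
s6 [327.12121212 174.44444444]
t6 [218.17948718 202.82051282]
w6 [331.58718331  24.77794337]
(array([0.59042098, 0.14806948, 0.19079143]), [0.0011735904542341743, 0.0012417535190867633, 0.0006474872354984321])
331 24
orig 293 4
```

View pics/z6.png

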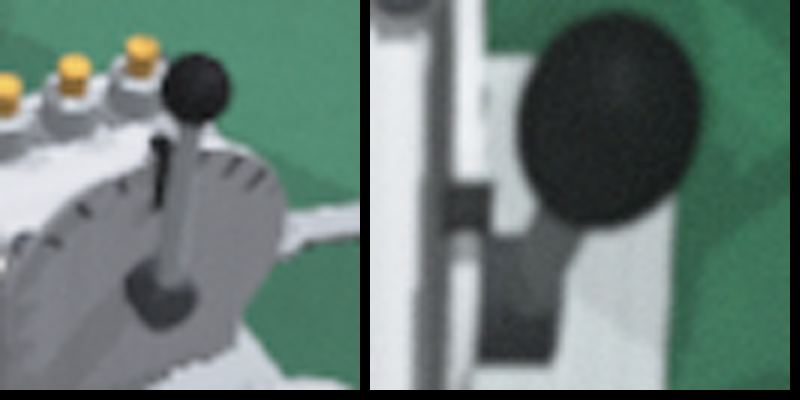

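The ball is now at y≈0.148, matching the idle tab to about 1 mm, and the rod is upright. The home, 50 and 100 marks measured at rig y = 60, 10 and -40 mm, exactly as they should be, so the frame is good. The line sits at about 47.5–48 mm. I'll check the head's position while moving over it.

```bash
python3 -m pendant '[[-0.7,[-0.04,-0.004,0.01],0],[-0.7,[-0.07,-0.007,0.05],0],[-0.7,[-0.086,-0.0075,0.09],0],[-0.7,[-0.0865,-0.0075,0.12],0],[-0.7,[-0.0865,-0.0075,0.12],0]]'
python3 - <<'E'
from h import *
o=[]
for f in('s6','t6','w6'):
    p=proj(f,[.5362,-.1006,.105])[0];c,s=dark(f,p,16,50);print(f,p,c,s,plane(f,c,.105))
todo([.5382,-.1006,.18],88.6);todo([.5382,-.1006,.066],88.6)
E
```

```text
time: 9.73
position: [0.5347, -0.0955, 0.1746]
eef_rot: [-0.003, 0.714, 0.7, -0.003]
ft_force: [-0.6, 0.5, 0.0]
opening: 0.0787
s6 [208.61588717 221.28553026] [207.49473684 222.65263158] [203 216  12  17  95] [ 0.53893657 -0.10404543  0.105     ]Traceback (most recent call last):
  File "<stdin>", line 4, in <module>
  File "h.py", line 37, in dark
    n,l,s,c=cv2.connectedComponentsWithStats(m);i=1+np.argmax(s[1:,4]);return c[i],s[i]
                                                    ~~~~~~~~~^^^^^^^^^
    return _wrapfunc(a, 'argmax', axis=axis, out=out, **kwds)
    return bound(*args, **kwds)
ValueError: attempt to get argmax of an empty sequence
```

```bash
python3 -m pendant '[[-0.7,[0,0,0],0],[-0.7,[0,0,0],0]]'; python3 - <<'E'
from h import *
for f in('top1',):
    c,s=dark(f,(327,232),14,50);print(f,c,s,plane(f,c,.105))
c,s=dark('w6',proj('w6',[.5362,-.1006,.105])[0],20,50);print(c,s,plane('w6',c,.105))
todo([.5382,-.1006,.066],88.6)
E
```

```text
time: 9.9
position: [0.5388, -0.0951, 0.1815]
eef_rot: [0.0, 0.713, 0.701, 0.0]
ft_force: [-0.5, -0.8, 1.0]
opening: 0.079Traceback (most recent call last):
  File "<stdin>", line 3, in <module>
  File "h.py", line 37, in dark
    n,l,s,c=cv2.connectedComponentsWithStats(m);i=1+np.argmax(s[1:,4]);return c[i],s[i]
                                                    ~~~~~~~~~^^^^^^^^^
    return _wrapfunc(a, 'argmax', axis=axis, out=out, **kwds)
    return bound(*args, **kwds)
ValueError: attempt to get argmax of an empty sequence
```

```bash
python3 -m pendant '[[-0.7,[-0.005,0,0.02],0],[-0.7,[-0.0055,0,0.045],0],[-0.7,[-0.0055,0,0.07],0],[-0.7,[-0.0055,0,0.095],0],[-0.7,[-0.0055,0,0.115],0]]'
python3 -m pendant '[[-0.7,[0,0,0],0],[-0.7,[0,0,0],0],[-0.7,[0,0,0],0]]'; python3 - <<'E'
from h import *
todo([.5382,-.1006,.066],88.6)
grab('scene','s7');a=cv2.imread('pics/s7.png')
cv2.imwrite('pics/s7c.png',cv2.resize(a[150:290,150:350],None,fx=3.5,fy=3.5,interpolation=cv2.INTER_CUBIC))
E
```

```text
time: 10.32
position: [0.5398, -0.1004, 0.0664]
eef_rot: [0.001, 0.713, 0.701, 0.002]
ft_force: [0.4, 0.8, 0.1]
opening: 0.0791
time: 10.57
position: [0.5392, -0.1015, 0.0675]
eef_rot: [0.001, 0.714, 0.701, 0.001]
ft_force: [0.1, 0.7, 0.9]
opening: 0.0792
pos [ 0.5392 -0.1015  0.0675] az 88.94 shift mm [ 0.9 -1.   1.5] turn 0.34 open 0.0792 F [0.1 0.7 0.9] t 10.57
```

View pics/s7c.png

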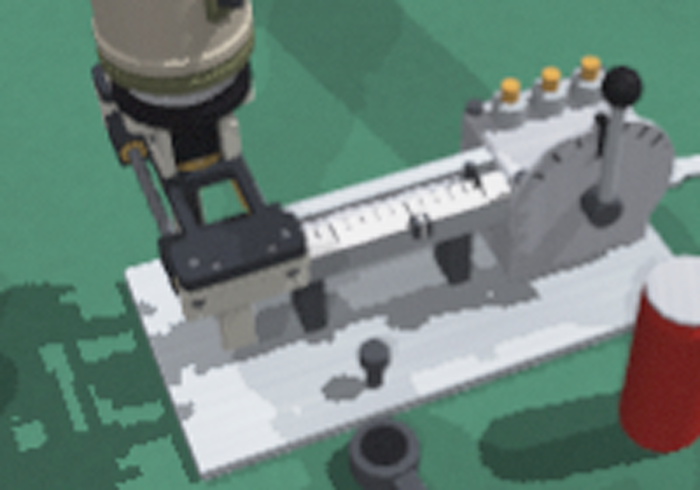

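The fingers straddle the head (finger at about crop (237,325)), and the lever stands upright. Squeezing now.

```bash
python3 -m pendant '[[0,[0,-0.001,0.001],0],[0.4,[0,-0.001,0.001],0],[1,[0,-0.001,0.001],0],[1,[0,-0.001,0.001],0],[1,[0,-0.001,0.001],0]]'
python3 -m pendant '[[1,[0,0,0],0],[1,[0,0,0],0],[1,[0,0,0],0],[1,[0,0,0],0]]'; python3 - <<'E'
from h import *
todo([.5382,-.1006,.066],88.6)
E
```

```text
time: 11.03
position: [0.5367, -0.102, 0.0647]
eef_rot: [0.0, 0.714, 0.7, 0.0]
ft_force: [0.2, -1.0, 0.1]
opening: 0.0501
time: 11.37
position: [0.5367, -0.102, 0.0645]
eef_rot: [0.0, 0.714, 0.7, 0.0]
ft_force: [-0.6, 0.2, 3.2]
opening: 0.0366
pos [ 0.5367 -0.102   0.0645] az 88.87 shift mm [ 1.5  1.5 -1.5] turn 0.27 open 0.0366 F [-0.6  0.2  3.2] t 11.37
```

Opening is 36.6 mm, so the button is fully in. Drawing out.

```bash
python3 -m pendant '[[1,[-0.006,0,0],0],[1,[-0.014,0,0],0],[1,[-0.022,0,0],0],[1,[-0.030,0,0],0],[1,[-0.036,0,0],0]]'
python3 -m pendant '[[1,[-0.004,0,0],0],[1,[-0.008,0,0],0],[1,[-0.0115,0,0],0],[1,[-0.0115,0,0],0],[1,[-0.0115,0,0],0]]'; python3 - <<'E'
from h import *
todo([.5355,-.1495,.066],88.6)
grab('scene','s8');grab('top','t8');grab('wrist','w8')
R3=lambda a,k:cv2.resize(a,None,fx=k,fy=k,interpolation=cv2.INTER_CUBIC)
C=np.zeros((590,800,3),np.uint8)
for f,k,(y,x) in(('s8',8,(0,0)),('t8',8,(0,400)),('w8',5,(300,0))):
    p=proj(f,[.562,.026,.110])[0];u,v=map(int,p);a=cv2.imread(f'pics/{f}.png')
    w=390//k;h=290//k;u0,v0=u-w//2,v-h//2;print(f,p,(u0,v0),k)
    if f=='w8':
        w=780//k;u0=u-w//2
        print(u0,v0)
    if v0<0 or u0<0: v0=max(v0,0);u0=max(u0,0)
    t=R3(a[v0:v0+h,u0:u0+w],k);C[y:y+t.shape[0],x:x+t.shape[1]]=t
cv2.imwrite('pics/z8.png',C)
E
```

```text
time: 11.78
position: [0.5358, -0.1382, 0.0645]
eef_rot: [-0.0, 0.714, 0.7, 0.0]
ft_force: [-0.8, 4.9, 5.2]
opening: 0.0369
time: 12.2
position: [0.5357, -0.1497, 0.0645]
eef_rot: [0.0, 0.714, 0.7, 0.0]
ft_force: [0.3, 3.1, 6.5]
opening: 0.0364
pos [ 0.5357 -0.1497  0.0645] az 88.86 shift mm [ 0.2 -0.2 -1.5] turn 0.26 open 0.0364 F [0.3 3.1 6.5] t 12.2
s8 [267.50786995 209.84585263] (243, 191) 8
t8 [274.05179766 220.39194431] (250, 202) 8
w8 [ 358.30766349 -208.29042985] (319, -237) 5
280 -237
```

View pics/z8.png

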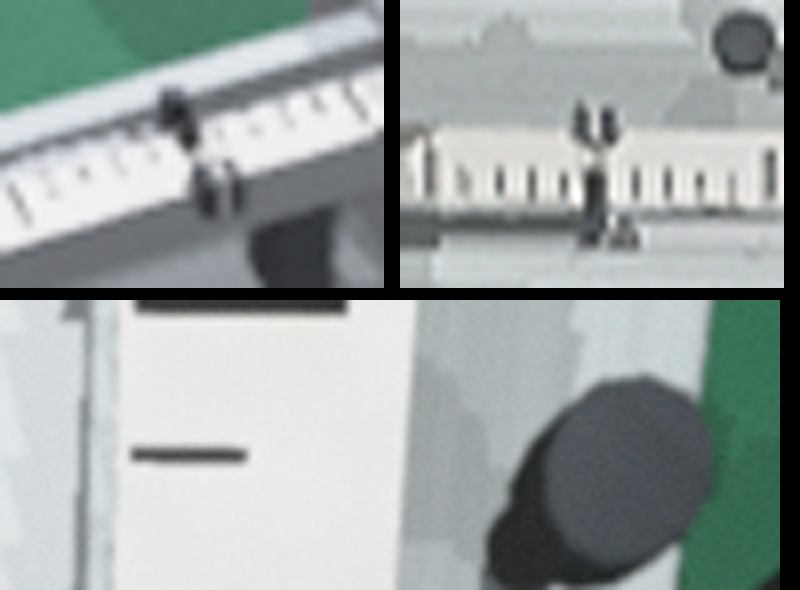

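Last view: in the top crop the pointer is at x≈596, and the white line lies between the clip halves (583 and 611) at ≈597, so they're almost level. The top camera looks almost straight down along y there, so I'll measure subpixel.

```bash
python3 - <<'E'
from h import *
g=cv2.cvtColor(cv2.imread('pics/t8.png'),cv2.COLOR_BGR2GRAY).astype(float)
print(g[214:233,268:284].astype(int))
yaw=np.radians(-1.4);ey=np.array([-np.sin(yaw),np.cos(yaw),0])
def cen(v0,v1,u0,u1,bg):
    w=np.clip(bg-g[v0:v1,u0:u1],0,None);vv,uu=np.mgrid[v0:v1,u0:u1];return (uu*w).sum()/w.sum(),(vv*w).sum()/w.sum()
L=cen(216,220,270,282,150);P=cen(224,230,272,277,150);print(L,P)
for h in(.108,.115):
    a=plane('t8',L,h);b=plane('t8',P,.108);print(a,b,"pointer-line rig y mm",1000*(b-a)@ey)
E
```

```text
[[167 170 170 177 151 183 182 178 173 173 171 175 175 173 171 176]
 [178 172 178 166 104 163 196 135 141 177 179 175 174 176 174 167]
 [173 176 181 150  74 117 208  73  91 189 177 178 176 176 180 157]
 [175 176 184 152  76 120 209  81  92 180 182 180 177 181 175 164]
 [199 203 212 147  76 117 214  80  85 153 212 206 203 205 199 204]
 [217 218 225 182 124  92 154 102  71 187 226 219 218 219 221 219]
 [217 217 221 220 186 157 123 151 172 230 220 219 215 217 217 215]
 [218 218 217 221 209 229 172 178 229 222 217 218 216 216 216 218]
 [218 219 220 221 199 199 153 174 227 220 219 195 219 218 221 199]
 [221 222 173 224 192 115  92 146 229 222 224 138 225 220 224 139]
 [220 225 105 226 200  68  51 100 234 223 227 109 225 220 226 104]
 [223 227 110 233 226  72  56 104 234 224 229 108 226 221 229 107]
 [211 212 145 234 245  75  59 109 237 227 231 139 227 224 227 142]
 [182 185 175 197 211  72  68 106 191 217 213 190 214 208 221 182]
 [146 144 143 118 127  65  80  95 172 166 155 165 155 143 156 146]
 [ 90  89  87  92  95  79  83  83 220 114 111 162 150 154 149 150]
 [ 90  89  87  92  93  92  86  87 179 118 115 169 211 197 195 201]
 [135 138 138 140 104  69  67 142 132 110 125 117 218 200 202 203]
 [170 172 171 175 118  93  94 159 114  97 118 105 202 194 195 196]]
(np.float64(274.13197424892707), np.float64(217.45278969957081)) (np.float64(273.7620103473762), np.float64(226.5691056910569))
[0.56929887 0.02570728 0.108     ] [0.54760425 0.02687057 0.108     ] pointer-line rig y mm 0.6328972095565711
[0.56824625 0.02574145 0.115     ] [0.54760425 0.02687057 0.108     ] pointer-line rig y mm 0.6244526993675531
```

```bash
python3 - <<'E'
from h import *
g=cv2.cvtColor(cv2.imread('pics/s8.png'),cv2.COLOR_BGR2GRAY)
print(g[199:220,260:276])
print(tri([('t8',(274.05,217.5)),('s8',(270.1,213.0))]))
# prediction: line at rig y via t8 at z.112; project points across x at that y & heights, for s8/t8
yaw=np.radians(-1.4);ey=np.array([-np.sin(yaw),np.cos(yaw),0]);ex=np.array([np.cos(yaw),np.sin(yaw),0])
o=np.array([.539,.0144,0])
for f in('s8','t8'):
  for y in(.011,.012,.013):
    print(f,y,[np.round(proj(f,o+ex*x+ey*y+[0,0,z])[0],1).tolist() for x,z in((.017,.108),(.017,.103),(.008,.108),(.030,.108),(.030,.115),(.035,.115),(.040,.112))])
E
```

```text
[[131 143 155 184 196 209 220 227 227 226 228 227 228 227 223 212]
 [193 205 214 226 227 227 227 226 227 227 225 218 209 197 182 150]
 [226 226 220 206 202 204 221 223 213 209 189 169 143 119 118 114]
 [225 226 205 139 129 137 183 184 158 142 117 111 110 115 113 112]
 [223 216 179  90  85  92 109 117 119 114 111 107 111 115 129 151]
 [185 164 130  71  56  47  77 108 113 114 115 130 142 142 188 220]
 [114 112 104  72  48  42  68 109 138 158 184 211 215 215 231 239]
 [137 155 120  73  63  73  64 106 184 211 220 239 239 235 225 229]
 [153 181 159 137 130  89  59  98 202 223 206 238 239 235 214 217]
 [178 199 220 220 200 111  45  89 193 230 218 233 238 239 236 234]
 [228 224 230 239 233 181  94 146 206 234 233 232 239 239 240 239]
 [239 224 210 239 240 230 182 183 213 217 220 216 230 239 239 239]
 [239 232 227 239 239 239 222 154 168 190 195 134 193 235 235 226]
 [239 239 239 239 238 239 217 105 103 170 209 144 144 197 198 169]
 [239 239 239 239 239 234 190  91  94 126 158 140  95 111 114 117]
 [239 239 239 239 239 228 162  97  70  85 110 115  61  85 107 115]
 [239 237 232 223 215 199 14
[... 433 characters left out ...]
0, 210.5], [264.4, 206.2], [268.3, 212.9], [268.4, 210.6], [269.3, 212.2], [270.2, 214.7]]
s8 0.012 [[266.4, 208.8], [266.4, 210.3], [264.8, 206.1], [268.8, 212.7], [268.8, 210.5], [269.7, 212.1], [270.6, 214.6]]
s8 0.013 [[266.8, 208.6], [266.8, 210.2], [265.2, 205.9], [269.2, 212.6], [269.2, 210.4], [270.1, 211.9], [271.1, 214.4]]
t8 0.011 [[274.5, 222.9], [274.5, 223.2], [274.5, 226.7], [274.6, 217.5], [274.6, 217.0], [274.6, 214.9], [274.6, 213.0]]
t8 0.012 [[274.1, 222.9], [274.1, 223.2], [274.0, 226.7], [274.2, 217.5], [274.2, 217.0], [274.2, 214.9], [274.2, 213.0]]
t8 0.013 [[273.7, 222.9], [273.7, 223.2], [273.6, 226.7], [273.7, 217.5], [273.7, 217.0], [273.8, 214.9], [273.8, 213.0]]
```

The estimates bracket level: top view +0.6 to +1.3 mm short, encoder travel about 0, scene view slightly past (height-sensitive). I'll draw 0.5 mm more, settle, check, and hand in.

```bash
python3 -m pendant '[[1,[-0.0005,0,0],0],[1,[-0.0005,0,0],0],[1,[-0.0005,0,0],0],[1,[-0.0005,0,0],0],[1,[-0.0005,0,0],0]]'; python3 - <<'E'
from h import *
todo([.5357,-.150,.0645],88.6)
grab('top','t9');grab('scene','s9')
g=cv2.cvtColor(cv2.imread('pics/t9.png'),cv2.COLOR_BGR2GRAY);print(g[215:219,270:279]);print(g[223:228,270:279])
o=[(f,dark(f,proj(f,[.590,.148,.19])[0],13)[0]) for f in('s9','t9')];print("ball",tri(o))
# bystanders: change from first pictures outside hand/lever area
for a,b in(('scene1','s9'),):
    d=cv2.absdiff(cv2.imread(f'pics/{a}.png'),cv2.imread(f'pics/{b}.png')).max(axis=2)
    for n,(u,v) in dict(piston=(125,245),socket=(129,293),conrod=(270,295),can=(343,252),bolt=(257,253)).items():print(n,np.median(d[v-12:v+13,u-12:u+13]))
env.sign_off()
E
```

```text
time: 12.77
position: [0.5357, -0.1497, 0.0645]
eef_rot: [-0.0, 0.714, 0.7, 0.0]
ft_force: [-0.6, 2.8, 5.0]
opening: 0.0363
pos [ 0.5357 -0.1497  0.0645] az 88.9 shift mm [-0.3  0.1  0. ] turn 0.3 open 0.0363 F [-0.6  2.8  5. ] t 12.77
[[174 165 103 162 200 138 142 179 173]
 [181 154  72 118 204  74  89 184 177]
 [185 150  77 119 214  78  89 182 184]
 [213 146  78 116 213  83  88 151 211]]
[[175 224 193 114  85 146 229 221 221]
 [104 228 201  64  40 102 234 222 228]
 [108 231 229  67  55 106 235 224 229]
 [143 234 249  73  56 104 237 227 230]
 [177 198 211  74  67 111 189 220 213]]
ball (array([0.5905407 , 0.14750433, 0.19045053]), [0.0016507115055476665, 0.0016507115055476814])
piston 39.0
socket 23.0
conrod 12.0
can 4.0
bolt 5.0
the job is handed in; nothing more can be done
```

The lever is upright at its idle mark, and the gauge arm is drawn out to the clip's line as closely as I could measure. The job is handed in at 12.8 s, with the head held and the button squeezed.

**Lever:** I swung it upright and let go. The cameras then showed it about 2–3 mm (0.02 rad) off, so I re-gripped and trimmed it by 2.5 mm. Afterwards the ball was within about 1 mm of the idle tab.

**Gauge arm:** The gripper closed to 36.3 mm, against 37 mm with the button in, so the button is fully pressed. I drew the arm out about 47.7 mm. I placed the clip's line at 47.4–48.2 mm of travel.

**Checks that disagreed or were not conclusive:**
- **Pointer level:** the top view put the pointer about 0.6–1.3 mm short of the line. The scene view, which depends on assumed heights, put it up to 1.6 mm past. Travel by the arm's own reading put it level to within about 1 mm.
- **Final nudge:** a last 0.5 mm draw did not show in the measured position (y stayed at -0.1497) or in the top picture.
- **Bystanders:** I compared only five of the seven in the scene picture, leaving out the bearing and wrench. The can, bolt and conrod patches changed little, but the socket and piston patches changed more (23 and 39 grey levels). That is probably the arm's shadow or the arm in view, but I didn't confirm it. The path kept clear of them, and measured forces on the tool stayed below 10 N.

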